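# Serve a bread roll with the tongs

### The arm

A 6-joint arm with a two-finger parallel gripper is mounted at the origin on the work surface; the furniture and walls round the work are solid. World frame = base frame: x ahead of the robot, y to its left, z up, the work surface at z = 0. Lengths are in m, angles in degrees, forces in N, time in s.
With the tool pointing down it reaches from about 0.25 to 0.725 m from the base axis. Payload 9.7 kg.
Tool frame: the origin (TCP) lies between the finger pads; the fingertips stand 25 mm ahead of it and the grasp point (between the pads) lies 6 mm ahead of it; z points along the fingers, y is the line along which they close (so a half turn about z gives the same grasp; the last joint's range is limited). The gripper opens to 85 mm and grips with 20 to 120 N. Pads are 22 mm wide; open, the fingers measure 114 mm over their backs; the gripper's body (76 mm by 85 mm) begins 54 mm behind the grasp point. The pads swing forward as they close: fully open they stand 13 mm farther back than shut.
Start: joints at [-74.656, 4.979, 10.078, 95.1, 0, 90], TCP at [0.146, -0.53, 0.256] pointing down, gripper open.
Joint ranges: [-179.16, 179.16], [-48.56, 103.87], [-65.8, 70.77], [-126.05, 130.52], [-82.76, 87.17], [-180, 180]. Speed limits (degrees/s): [127.2, 127.2, 147.25, 180, 180, 180].

### API

Orientations are given as [roll, pitch, yaw] about the fixed x, y, z axes, in that order (R = Rz(yaw) Ry(pitch) Rx(roll)).
In Python, from workcell import bot gives the robot as it stands.
- The arm moves only by the shell command python3 drive.py 'ROWS' [FORCE]. ROWS is a JSON list that holds a single list of rows (three levels of brackets), with 1 to 5 rows, each of 5 numbers: dx, dy, dz in m, then a turn about the tool's z in degrees, then the finger opening in m; each row is the pose to reach, as a shift and turn from the pose commanded when the command began, along the tool's axes at that moment; what a row does not reach only later rows make up. A row lasts 1/12 s, in which the tool goes at most 0.0417 m and 7.16 degrees, less where a joint would pass 70% of its speed; a pose out of reach is approached as far as the arm can. The fingers move at their own pace and stop on an object; FORCE is the grip in N (left out, the last holds). Time passes only in rows, so rows that do not move let the fingers close. It prints the time, the measured TCP pose, the force, the opening and the grip force at its end. Input that does not fit is refused with a message, and nothing moves.
- bot.get_obs(): the state, without advancing time (a new reading comes with each control period).
- bot.camera(name): name is "side" or "top" or "wrist"; returns the picture (384x512x3 uint8, blue, green, red); there is no depth.
- bot.camera_info(name): a dict with "mtx" (3x3 intrinsics, pixels), "extrinsics" (4x4, takes a point from camera to world coordinates). Camera axes: x right, y down, z forward; pixel columns grow to the right and rows downward; lengths in m; the calibration is good to about 2 mm. A picture is of the moment at which its call begins: read the wrist's pose just before it. camera_info takes no time and is no camera call; for the wrist camera it gives the pose at the moment of the call.
- bot.job_done(): hands the job in; it is judged then, once.
The state is a dict: "time": time; "q": joint angles; "qd": joint speeds; "joint_efforts": joint torques, N m; "ee_pos": TCP position; "tcp_rot": TCP orientation; "wrist_force": force on the tool from outside, world axes, zero at the start; "torque": the same for the moment, N m; "opening": finger opening in m; "grasp_force": force on a finger pad.
Only numpy, scipy, OpenCV 4.12 (cv2) and the standard library are available. Lean on these libraries where they do the work, as an engineer would, in place of code of your own. Each camera call takes 0.05 s, during which the arm holds its last target. There are 200 camera calls.

### The job

Take the lid off the covered dish by its knob and lean it on the wire lid rest, rim against the sloping wires and down on the hooks, and let go of it. Then pick up the sprung tongs, squeeze them on the bread roll lying in the dish, and carry the roll over to the side plate: the gripper's fingers may touch the tongs but never the roll. Finish while still holding: keep the roll in the tongs, about a hand's breadth (10 cm) above the middle of the plate, and leave the other things on the worktop where they stand.

Things in the scene. Friction and masses are not known exactly. Their poses are not given: they have to be found in the camera images.
- dish: Round white stoneware dish, fixed: 160 mm across, flat inside floor 5 mm above the worktop, low lip rising to 11 mm at its edge (lip inside 72 mm from the middle or more). Origin: centre of its underside, z up.
- lid: White domed lid with a round wooden knob, loose, 220 g; at the start it stands in the dish over the roll. Rim 124 mm across (flange 5 mm thick), dome 57 mm high, the knob 25 mm across from 63 to 87 mm above the rim's underside. Origin: centre of the rim's underside; z axis up through the knob.
- roll: Oblong bread roll, loose, 55 g, 76 mm long (its x axis), 42 mm wide (y), 38 mm high, sides nearly upright, flat underside, three cuts across the crust. It lies in the middle of the dish, hidden under the lid at the start, its long axis pointing roughly away from the robot. Origin: centre of its underside, z up.
- tongs: One-piece sprung steel tongs, loose, 80 g, lying on their side, 212 mm long, 28 mm high; two upright strip arms (3 mm thick, 22 mm high) along y either side. x axis: from the bend to the tips. Origin: midway between the arms at the place to squeeze them (near the centre of mass), at the level of the underside. Width there over the arms' outsides: 60 mm at rest, 45 mm closed on the roll.
- tongs_tips (a point): Point midway between the two tips of the tongs, 90 mm ahead of the tongs' origin and 14 mm above their underside. The tips are paddles 36 mm long and 28 mm high; the clear gap between them is about 72 mm at rest, 58 mm when the arms are squeezed to 53 mm at the tongs' origin.
- tongs_left (a joint): Closing angle of the tongs' left arm against its spring (rad); the right arm works alike. 0 at rest (open), about 0.085 on the roll, 0.2 shut. At the tongs' origin each arm pushes outwards with about 5 N at rest and 6 N on the roll.
- lid_rest: Steel wire lid rest, fixed, left or right of the dish, 117 mm wide at the foot, 118 mm high: two parallel wires 7 mm thick, 60 mm apart, slope up at 40 degrees from the low front (towards the robot) to the back; each ends in front in a hook standing 17 mm off the slope. Origin: centre of its underside; x axis level, pointing from the hooks to the high end, z up.
- lid_rest_seat (a point): Where the lid's origin lies when the lid leans properly on the rest, rim on both wires and down against both hooks; fixed to the rest, axes as the rest's. The lid's z axis then leans 40 degrees from vertical towards the rest's -x.
- side_plate: Round white side plate, fixed, 156 mm across, 16 mm high at its rim, empty; on the other side of the dish from the lid rest. Origin: centre of its underside.
- mug: Bystander: cream-white mug with a handle, 101 mm high, far left.
- spice_jar: Bystander: spice jar with a mustard-brown cap, 43 mm across, 96 mm high, at the back right.
- glass: Bystander: small clear drinking glass, 50 mm across, 59 mm high, at the back left.
- jam_pot: Bystander: low round pot with a tan lid, 91 mm across, 53 mm high, in front on the left.
- tub: Bystander: clear food tub with a yellow lid, 89 x 119 mm, 46 mm high, on the right.

How it is judged (in metres and radians):
On the way, in this order (a step that is already met when the one before it is completed fails the run):
1. the lid leans on the lid rest, let go of and at rest (distance between lid and lid_rest_seat below 0.015 m and angle between lid's own z axis and vertical between 0.6 and 0.8 rad and contact force between the fingers and lid below 0.1 N and linear speed of lid below 0.03 m/s), for 0.3 s.
2. the roll is lifted out of the dish in the tongs (z of roll in the frame of dish above 0.035 m and contact force between tongs and roll above 0.5 N and contact force between the fingers and tongs above 1 N and contact force between roll and dish below 0.05 N), for 0.2 s.
At the end, for the whole second after the job is handed in: Lid on the rest: origin within 15 mm of the seat, leaning 34 to 46 degrees, untouched. Fingers squeeze the tongs, which hold the roll still: underside 55 to 200 mm above the worktop, middle within 45 mm of the plate's in plan; roll and tongs touch neither plate nor dish (distance between lid and lid_rest_seat below 0.015 m and angle between lid's own z axis and vertical between 0.6 and 0.8 rad and contact force between each of the arm, the fingers and lid below 0.1 N and contact force between tongs and roll above 0.5 N and contact force between the fingers and tongs above 1 N and contact force between each of roll, tongs and side_plate below 0.05 N and contact force between each of roll, tongs and dish below 0.05 N and horizontal distance between roll and side_plate below 0.045 m and height (world z) of roll between 0.055 and 0.2 m and linear speed of roll below 0.03 m/s); the arm keeps its last pose, push and grip.
It fails at once if the gripper or arm touches the roll (contact force between any of the fingers, the arm and roll above 0.3 N).
It fails at once if a bystander is moved by more than 20 mm (distance of any of mug, spice_jar, glass, jam_pot, tub from where it was at the start of the episode above 0.02 m).
It also fails if it takes over 58 s, if anything falls off the work surface, if the arm or the gripper's body presses on something with over 40 N, if the wrist force passes 120 N, or if a joint passes its speed limit or range.

## Working session

There is one attempt and no reset: what is moved stays moved. The work goes in short steps, Python scripts to look and compute and a shell command to move; the robot and the scene stay as the last step left them, time stands still between calls to the robot, and variables do not carry over. Pictures are saved under pics/ and viewed, at most 10 in all, crops included, and the job is handed in when it is done.

```bash
ls; mkdir -p pics; python3 - <<'E'
from workcell import bot
import cv2,numpy as np
print(bot.get_obs())
for n in("top","side"):
    im=bot.camera(n);cv2.imwrite(f"pics/{n}0.png",im)
    i=bot.camera_info(n);print(n,np.round(i["mtx"],1),np.round(i["extrinsics"],4))
a=cv2.imread("pics/top0.png");b=cv2.imread("pics/side0.png")
cv2.imwrite("pics/both0.png",cv2.resize(np.vstack([a,b]),(400*1,600)) if 0 else a)
E
```

```text
drive.py
pics
workcell.py
{'time': 0.0, 'q': array([-7.46557247e+01,  5.00930940e+00,  1.00347691e+01,  9.51000462e+01,
        8.07298170e-04,  9.00012226e+01]), 'qd': array([ 0.03741925, -0.00489284,  0.01728034, -0.0743128 , -0.09461537,
       -0.01205431]), 'joint_efforts': array([-2.97100509e-03, -5.20384777e+01,  4.64812231e+01,  1.58457190e-02,
        6.92689946e-05, -8.92795640e-06]), 'ee_pos': array([ 0.14549048, -0.53019964,  0.25560306]), 'tcp_rot': array([-1.79925414e+02, -8.05705909e-04,  1.53430516e+01]), 'wrist_force': array([0.89850631, 0.66199516, 0.44204206]), 'torque': array([0.01340325, 0.01777622, 0.0231728 ]), 'grasp_force': 0.0, 'opening': 0.08553715143750736}
top [[420.    0.  251.2]
 [  0.  420.  191.8]
 [  0.    0.    1. ]] [[ 0.4161 -0.8114  0.4106 -0.1171]
 [-0.9093 -0.3721  0.1862 -0.2856]
 [ 0.0017 -0.4508 -0.8926  1.4936]
 [ 0.      0.      0.      1.    ]]
side [[355.6   0.  257.5]
 [  0.  355.6 195. ]
 [  0.    0.    1. ]] [[-0.6337  0.5342 -0.5595  1.209 ]
 [ 0.7733  0.4552 -0.4413  0.5556]
 [ 0.0189 -0.7123 -0.7016  0.9267]
 [ 0.      0.      0.      1.    ]]
```
View pics/top0.png

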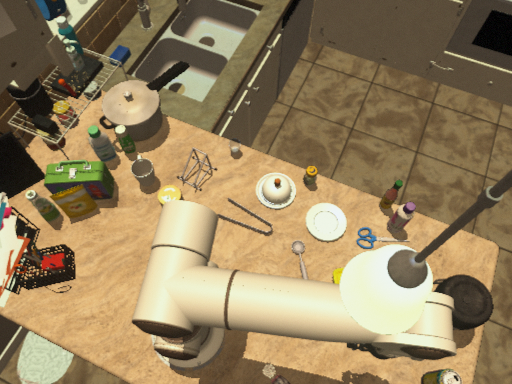

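View pics/side0.png

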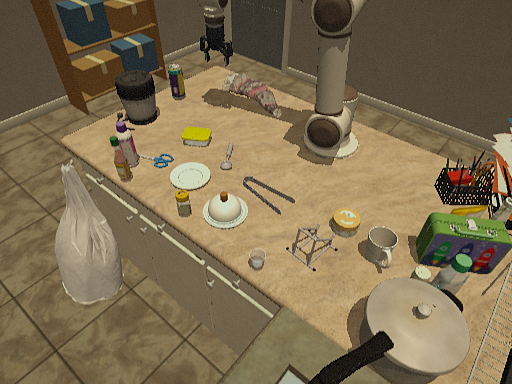

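The top view shows the dish and lid at about (276,189), lid rest (199,170), tongs with the bend at (271,233) and tips at (220-232,202-215), and plate (326,222). The side view shows the lid knob at (224,197), rest (312,246), plate (190,176), and the tongs' bend at (247,180).

```bash
cat > h.py <<'E'
from workcell import bot
import cv2,numpy as np
from scipy.spatial.transform import Rotation as Ro
def ray(info,uv):
    K=info["mtx"];E=info["extrinsics"]
    d=E[:3,:3]@np.linalg.inv(K)@[uv[0],uv[1],1.];return E[:3,3],d/np.linalg.norm(d)
def onz(info,uv,z):
    o,d=ray(info,uv);return o+d*(z-o[2])/d[2]
def tri(*iu):
    A=0;b=0;R=[ray(*x) for x in iu]
    for o,d in R:
        P=np.eye(3)-np.outer(d,d);A=A+P;b=b+P@o
    p=np.linalg.solve(A,b);return p,[np.linalg.norm(np.cross(p-o,d)) for o,d in R]
def proj(info,p):
    E=info["extrinsics"];c=E[:3,:3].T@(np.asarray(p)-E[:3,3]);c=info["mtx"]@c;return c[:2]/c[2]
def tool(p,yaw=None):
    "TCP target p -> shift in tool axes from the measured pose"
    o=bot.get_obs();R=Ro.from_euler('xyz',o["tcp_rot"],degrees=True);return np.round(R.inv().apply(np.asarray(p)-o["ee_pos"]),4)
E
python3 - <<'E'
from h import *
T=bot.camera_info("top");S=bot.camera_info("side");W=bot.camera_info("wrist")
for n,a,b in [("knob",(277,183),(224,196)),("plate",(326,222),(190,176)),("rest",(199,172),(312,246)),("bend",(271,233),(247,180)),("tipA",(232,202),(280,211)),("tipB",(220,215),(293,202)),("spice",(310,177),(183,205)),("jam",(169,195),(346,220)),("glass",(235,151),(258,259))]:
    print(n,np.round(tri((T,a),(S,b))[0],3),np.round(onz(T,a,.01),3))
o=bot.get_obs();E=W["extrinsics"];R=Ro.from_euler('xyz',o["tcp_rot"],degrees=True)
print(W["mtx"]);print(np.round(R.inv().apply(E[:3,3]-o["ee_pos"]),4));print(np.round(R.inv().as_matrix()@E[:3,:3],3))
a=cv2.imread("pics/top0.png")[130:255,150:360];b=cv2.imread("pics/side0.png")[140:300,150:400]
a=cv2.resize(a,None,fx=3,fy=3);b=cv2.resize(b,None,fx=3,fy=3,interpolation=cv2.INTER_CUBIC)
cv2.imwrite("pics/c1.png",a);cv2.imwrite("pics/c2.png",b)
E
```

```text
knob [ 0.609 -0.063  0.077] [ 0.644 -0.054  0.01 ]
plate [ 0.566 -0.289  0.009] [ 0.567 -0.29   0.01 ]
rest [0.553 0.257 0.016] [0.559 0.253 0.01 ]
bend [ 0.438 -0.112  0.004] [ 0.438 -0.117  0.01 ]
tipA [0.49  0.081 0.006] [0.493 0.073 0.01 ]
tipB [0.423 0.095 0.008] [0.424 0.091 0.01 ]
spice [ 0.707 -0.166  0.041] [ 0.725 -0.164  0.01 ]
jam [0.405 0.299 0.043] [0.417 0.312 0.01 ]
glass [0.703 0.163 0.02 ] [0.71  0.164 0.01 ]
[[326.45077581   0.         253.56028705]
 [  0.         326.45077581 190.03223693]
 [  0.           0.           1.        ]]
[ 0.0754 -0.0003 -0.1184]
[[-0.    -0.955 -0.297]
 [ 1.    -0.     0.001]
 [-0.001 -0.297  0.955]]
```

```bash
for i in 1; do
python3 drive.py '[[[0.03, -0.023, -0.003, 0, 0.085], [0.06, -0.046, -0.006, 0, 0.085], [0.09, -0.07, -0.009, 0, 0.085], [0.12, -0.093, -0.012, 0, 0.085], [0.15, -0.115, -0.015, 0, 0.085]]]'
python3 drive.py '[[[0.03, -0.023, -0.003, 0, 0.085], [0.06, -0.046, -0.006, 0, 0.085], [0.09, -0.07, -0.009, 0, 0.085], [0.12, -0.093, -0.012, 0, 0.085], [0.15, -0.115, -0.015, 0, 0.085]]]'
python3 drive.py '[[[0.03, -0.023, -0.003, 0, 0.085], [0.06, -0.046, -0.006, 0, 0.085], [0.09, -0.07, -0.009, 0, 0.085], [0.12, -0.093, -0.012, 0, 0.085], [0.15, -0.115, -0.015, 0, 0.085]]]'
python3 drive.py '[[[0, 0, 0, 0, 0.085], [0, 0, 0, 0, 0.085]]]'
done
python3 - <<'E'
from h import *
import pickle
W=bot.camera_info("wrist");im=bot.camera("wrist");cv2.imwrite("pics/w1.png",im);pickle.dump(W,open("w1.pkl","wb"))
print(W["extrinsics"][:3,3])
cv2.imwrite("pics/w1b.png",cv2.resize(im,(800,600)))
E
```

```text
time: 0.52
ee_pos: [0.2602, -0.3782, 0.2712]
tcp_rot: [-180.0, 0.0, 15.3]
wrist_force: [-0.2, -0.2, -0.1]
opening: 0.085
grasp_force: 0.0
time: 0.93
ee_pos: [0.3745, -0.2274, 0.2864]
tcp_rot: [180.0, -0.0, 15.3]
wrist_force: [0.8, -1.4, -0.2]
opening: 0.0847
grasp_force: 0.0
time: 1.35
ee_pos: [0.4889, -0.0766, 0.3013]
tcp_rot: [-180.0, 0.0, 15.4]
wrist_force: [-0.0, -0.8, 1.4]
opening: 0.0853
grasp_force: 0.0
time: 1.52
ee_pos: [0.4889, -0.0771, 0.3006]
tcp_rot: [-180.0, 0.1, 15.5]
wrist_force: [-0.2, -0.7, -0.1]
opening: 0.085
grasp_force: 0.0
[ 0.56158098 -0.05664508  0.41887033]
```

View pics/w1b.png

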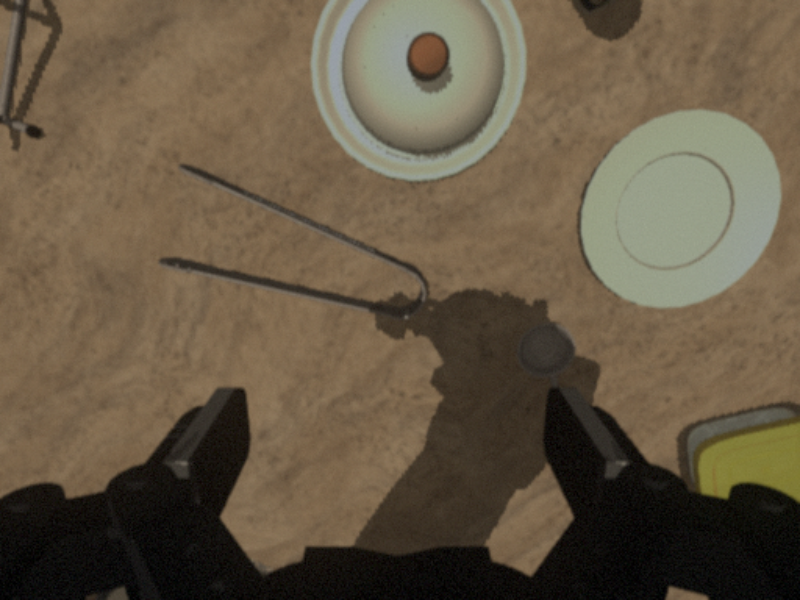

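The knob is at about (274,36) in native pixels, the tongs' tips at (118,107) and (105,168), the bend near (270,190) and the plate centre (435,133). Next a look from over the rest.

```bash

python3 drive.py '[[[0.01, -0.035, 0, 0, 0.085], [0.02, -0.07, 0, 0, 0.085], [0.03, -0.105, 0, 0, 0.085], [0.04, -0.14, 0, 0, 0.085], [0.04, -0.16, 0, 0, 0.085]]]' | grep ee
python3 - <<'E'
from h import *
import pickle
W=bot.camera_info("wrist");im=bot.camera("wrist");cv2.imwrite("pics/w2.png",im);pickle.dump(W,open("w2.pkl","wb"))
print(W["extrinsics"][:3,3])
E
python3 drive.py '[[[0, -0.035, 0, 0, 0.085], [0, -0.07, 0, 0, 0.085], [-0, -0.1, 0, 0, 0.085], [-0.0, -0.1, 0, 0, 0.085]]]' | grep ee
python3 - <<'E'
from h import *
import pickle
W=bot.camera_info("wrist");im=bot.camera("wrist");cv2.imwrite("pics/w3.png",im);pickle.dump(W,open("w3.pkl","wb"))
print(W["extrinsics"][:3,3])
a=cv2.imread("pics/w2.png");b=im
# crop rest region in both
out=[]
for n,i in(("w2",a),("w3",b)):
    I=pickle.load(open(n+".pkl","rb"));
    from h import proj
    u=proj(I,(.553,.257,.05)).astype(int);print(n,u)
    x=int(np.clip(u[0]-100,0,312));y=int(np.clip(u[1]-150,0,84));print("crop",x,y)
    out.append(cv2.resize(i[y:y+300,x:x+200],(400,600)))
cv2.imwrite("pics/r23.png",np.hstack(out))
E
```

```text
ee_pos: [0.4842, 0.0877, 0.301]
[0.5568458  0.10779376 0.41940656]
ee_pos: [0.4666, 0.1547, 0.3013]
[0.53915833 0.17539059 0.4197133 ]
w2 [115  52]
crop 15 0
w3 [191  50]
crop 91 0
```

View pics/r23.png

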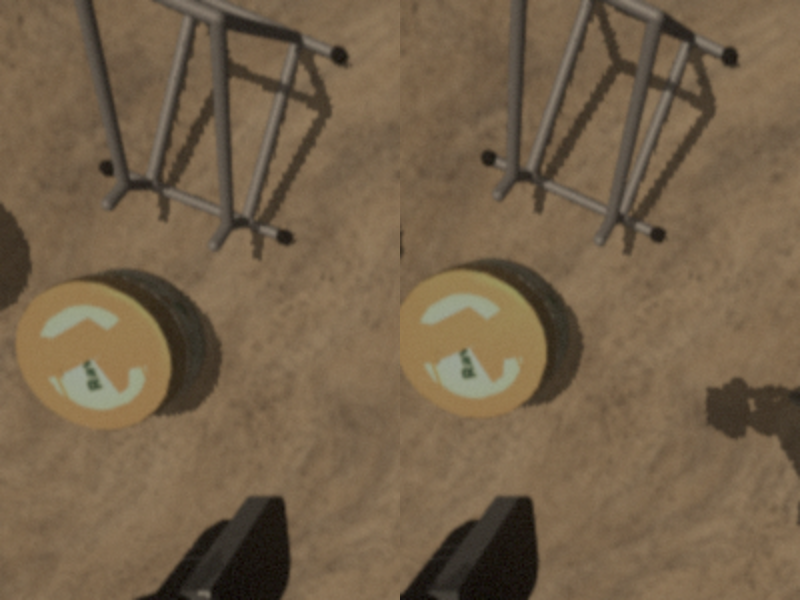

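The crops show the rest: feet balls at crop (106,168), (285,237), (339,56), hook tips at (108,204) and (216,245), wire bends at (124,183) and (231,223); the jam pot is just in front of it.

```bash
python3 - <<'E'
from h import *
import pickle
A=pickle.load(open("w2.pkl","rb"));B=pickle.load(open("w3.pkl","rb"))
for n,a,b in [("footFL",(68,84),(135,79)),("footFR",(157.5,118.5),(219.5,117)),("footBR",(184.5,28),(255.5,28.5)),("hookL",(69,102),(140,97.5)),("hookR",(123,122.5),(191.5,120.5)),("bendL",(77,91.5),(148.5,87.5)),("bendR",(130.5,111.5),(200,108)),("topR",(124.5,10),(221,8.5))]:
    p,e=tri((A,a),(B,b));print(n,np.round(p,4),np.round(max(e),4),np.round(onz(A,a,.005),3),np.round(onz(B,b,.005),3))
E
```

```text
footFL [0.5031 0.3229 0.0093] 0.0 [0.503 0.325 0.005] [0.503 0.324 0.005]
footFR [0.4903 0.2145 0.0014] 0.0001 [0.491 0.214 0.005] [0.491 0.214 0.005]
footBR [0.5999 0.2022 0.0038] 0.0001 [0.6   0.202 0.005] [0.6   0.202 0.005]
hookL [0.4891 0.3002 0.0468] 0.0002 [0.482 0.322 0.005] [0.483 0.314 0.005]
hookR [0.4825 0.2394 0.0469] 0.0003 [0.475 0.254 0.005] [0.476 0.247 0.005]
bendL [0.5021 0.2944 0.0437] 0.0002 [0.497 0.314 0.005] [0.498 0.307 0.005]
bendR [0.4976 0.2336 0.0462] 0.0007 [0.49  0.247 0.005] [0.494 0.24  0.005]
topR [0.5884 0.2263 0.1193] 0.0002 [0.6   0.271 0.005] [0.607 0.246 0.005]
```

```bash

python3 drive.py '[[[0.016, -0.033, 0, 0, 0.085], [0.032, -0.066, 0, 0, 0.085], [0.05, -0.1, 0, 0, 0.085], [0.065, -0.13, 0, 0, 0.085], [0.08, -0.16, 0, 0, 0.085]]]' | grep ee
python3 drive.py '[[[0, 0, 0, 0, 0.085]]]' | grep ee
python3 - <<'E'
from h import *
import pickle
W=bot.camera_info("wrist");im=bot.camera("wrist");cv2.imwrite("pics/w4.png",im);pickle.dump(W,open("w4.pkl","wb"))
u=proj(W,(.55,.263,.06)).astype(int);x=int(np.clip(u[0]-133,0,246));y=int(np.clip(u[1]-100,0,184));print(u,"crop",x,y)
cv2.imwrite("pics/r4.png",cv2.resize(im[y:y+200,x:x+266],(798,600),interpolation=cv2.INTER_CUBIC))
# orange knob in w1,w2
for n in("w1","w2"):
    I=cv2.imread(f"pics/{n}.png");h=cv2.cvtColor(I,cv2.COLOR_BGR2HSV)
    m=cv2.inRange(h,(0,130,60),(14,255,255));c,_=cv2.findContours(m,0,1)
    for k in sorted(c,key=cv2.contourArea)[-3:]:
        print(n,cv2.contourArea(k),cv2.minEnclosingCircle(k),cv2.boundingRect(k))
E
```

```text
ee_pos: [0.5178, 0.2109, 0.3038]
ee_pos: [0.5184, 0.2111, 0.303]
[230 114] crop 97 14
w1 400.5 ((274.0, 34.10416793823242), 12.268387794494629) (262, 22, 24, 25)
w2 0.0 ((76.0, 141.0), 9.999999747378752e-05) (76, 141, 1, 1)
w2 0.0 ((434.0, 69.0), 9.999999747378752e-05) (434, 69, 1, 1)
w2 378.5 ((440.5857238769531, 79.35713958740234), 12.182599067687988) (429, 68, 23, 24)
```

View pics/r4.png

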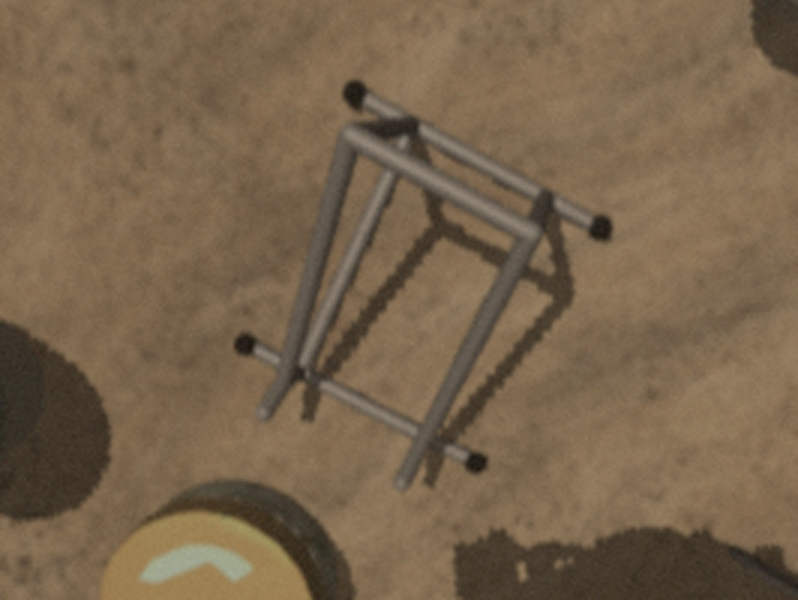

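The crop shows the whole rest: feet balls (355,95), (601,228), (245,344), (476,462), top corners (350,130) and (540,228), hook tips (263,413) and (402,486). The jam pot sits in front on the left.

```bash
python3 - <<'E'
from h import *
import pickle
A,B,C,D=[pickle.load(open(f"w{i}.pkl","rb")) for i in(2,3,4,1)]
f=lambda x,y:(97+x/3,14+y/3)
P={}
for n,a,b,c in [("FL",(68,84),(135,79),f(245,344)),("FR",(157.5,118.5),(219.5,117),f(476,462)),("BR",(184.5,28),(255.5,28.5),f(601,228)),("hookL",(69,102),(140,97.5),f(263,413)),("hookR",(123,122.5),(191.5,120.5),f(402,486)),("topR",(124.5,10),(221,8.5),f(538,230))]:
    p,e=tri((A,a),(B,b),(C,c));P[n]=p;print(n,np.round(p,4),np.round(max(e),4))
BL=onz(C,f(355,95),.006);P["BL"]=BL;g={k:onz(C,v,.006) for k,v in [("FL",f(245,344)),("FR",f(476,462)),("BR",f(601,228))]}
print(BL,g)
c=(BL+g["FL"]+g["FR"]+g["BR"])/4
ex=(BL+g["BR"]-g["FL"]-g["FR"])/2;yaw=np.arctan2(ex[1],ex[0]);print("centre",c,"yaw",np.degrees(yaw))
for n in P:
    d=P[n][:2]-c[:2];print(n,"rest frame",np.round([d@[np.cos(yaw),np.sin(yaw)],d@[-np.sin(yaw),np.cos(yaw)],P[n][2]],4))
p,e=tri((D,(273.9,34.3)),(A,(440.5,79.6)));print("knob",p,e)
# shading: tub / plate centre from w1: plate ellipse
im=cv2.imread("pics/w1.png");m=cv2.inRange(cv2.cvtColor(im,cv2.COLOR_BGR2HSV),(20,0,120),(90,70,255))
for k in cv2.findContours(m,0,1)[0]:
    if cv2.contourArea(k)>3000:
        e=cv2.fitEllipse(k);print(e,onz(D,e[0],.014))
for n,u in [("tipA",(118,107)),("tipB",(106,168))]: print(n,onz(D,u,.026))
E
```

```text
FL [0.5032 0.323  0.0087] 0.0003
FR [0.4907 0.2139 0.0046] 0.0004
BR [0.5998 0.2017 0.0058] 0.0004
hookL [0.4891 0.2999 0.0476] 0.0003
hookR [0.4824 0.2391 0.0487] 0.001
topR [0.5894 0.2272 0.1157] 0.0011
[0.61164224 0.31097381 0.006     ] {'FL': array([0.50295661, 0.32350281, 0.006     ]), 'FR': array([0.4910431 , 0.21372236, 0.006     ]), 'BR': array([0.60000861, 0.20151554, 0.006     ])}
centre [0.55141264 0.26242863 0.006     ] yaw -6.48378345387278
FL rest frame [-0.0547  0.0548  0.0087]
FR rest frame [-0.0548 -0.0551  0.0046]
BR rest frame [ 0.0549 -0.0548  0.0058]
hookL rest frame [-0.0661  0.0302  0.0476]
hookR rest frame [-0.0659 -0.0309  0.0487]
topR rest frame [ 0.0417 -0.0307  0.1157]
BL rest frame [0.0544 0.055  0.006 ]
knob [ 0.61158002 -0.06209088  0.09098723] [np.float64(7.386250204971757e-05), np.float64(7.386250205001654e-05)]
((435.6052551269531, 133.16851806640625), (116.385009765625, 137.0122528076172), 45.463958740234375) [ 0.57027359 -0.28711017  0.014     ]
((271.0024108886719, 50.45929718017578), (124.07337951660156, 134.7272186279297), 93.93746948242188) [ 0.60633742 -0.06498986  0.014     ]
tipA [0.4986321  0.09017183 0.026     ]
tipB [0.42179275 0.09361915 0.026     ]
```

```bash

python3 drive.py '[[[0.003, 0.036, 0.01, 5, 0.085], [0.005, 0.072, 0.02, 10, 0.085], [0.008, 0.108, 0.03, 15, 0.085], [0.01, 0.145, 0.04, 20, 0.085], [0.012, 0.18, 0.05, 22, 0.085]]]' | egrep 'ee|rot|time'
python3 - <<'E'
from h import *
print(tool((.611,-.062,.17)))
E
```

```text
time: 3.38
ee_pos: [0.5917, 0.0235, 0.2447]
tcp_rot: [-176.4, 1.2, 0.8]
[0.0197 0.0902 0.0688]
```

```bash

python3 drive.py '[[[0, 0.03, 0.01, 3, 0.085], [0.01, 0.06, 0.03, 6, 0.085], [0.015, 0.09, 0.05, 7.3, 0.085], [0.015, 0.09, 0.06, 7.3, 0.085], [0.015, 0.09, 0.06, 7.3, 0.085]]]' | egrep 'ee|rot|time'
python3 - <<'E'
from h import *
print(tool((.611,-.062,.17)),bot.get_obs()["tcp_rot"])
E
```

```text
time: 3.8
ee_pos: [0.6057, -0.0597, 0.1762]
tcp_rot: [-176.6, 1.9, -6.3]
[0.0057 0.0021 0.0059] [-176.55906761    1.87320511   -6.30626055]
```

```bash

python3 drive.py '[[[0.005, 0.002, 0, 0, 0.085], [0.005, 0.002, 0, 0, 0.085]]]' | egrep 'ee|rot|time'
python3 - <<'E'
from h import *
W=bot.camera_info("wrist");im=bot.camera("wrist");cv2.imwrite("pics/w5.png",im)
o=bot.get_obs();print(o["q"],o["tcp_rot"],tool((.611,-.062,.17)))
for z in(.08,.085,.09): print(proj(W,(.611,-.062,z)))
m=cv2.inRange(cv2.cvtColor(im,cv2.COLOR_BGR2HSV),(0,130,60),(14,255,255));k=max(cv2.findContours(m,0,1)[0],key=cv2.contourArea);print(cv2.minEnclosingCircle(k),cv2.boundingRect(k))
E
```

```text
time: 3.97
ee_pos: [0.6127, -0.06, 0.1803]
tcp_rot: [-176.6, 1.5, -6.1]
[ -7.00464485  14.68101652  12.65305718  89.51548795   3.42879667
 179.03915635] [-176.54584284    1.48576747   -6.04519877] [-0.0011  0.0032  0.0103]
[265.22753101 198.3228793 ]
[265.04357105 200.82021167]
[264.85174664 203.42430721]
((264.0, 202.5), 15.66055965423584) (249, 189, 31, 22)
```

The last joint is near its limit, so I turn the tool by a half turn the other way.

```bash

for i in 1; do
python3 drive.py '[[[0, 0, 0, -7, 0.085], [0, 0, 0, -14, 0.085], [0, 0, 0, -21, 0.085], [0, 0, 0, -28, 0.085], [0, 0, 0, -35, 0.085]]]' | egrep 'rot'
python3 drive.py '[[[0, 0, 0, -7, 0.085], [0, 0, 0, -14, 0.085], [0, 0, 0, -21, 0.085], [0, 0, 0, -28, 0.085], [0, 0, 0, -35, 0.085]]]' | egrep 'rot'
python3 drive.py '[[[0, 0, 0, -7, 0.085], [0, 0, 0, -14, 0.085], [0, 0, 0, -21, 0.085], [0, 0, 0, -28, 0.085], [0, 0, 0, -35, 0.085]]]' | egrep 'rot'
python3 drive.py '[[[0, 0, 0, -7, 0.085], [0, 0, 0, -14, 0.085], [0, 0, 0, -21, 0.085], [0, 0, 0, -28, 0.085], [0, 0, 0, -35, 0.085]]]' | egrep 'rot'
python3 drive.py '[[[0, 0, 0, -7, 0.085], [0, 0, 0, -14, 0.085], [0, 0, 0, -21, 0.085], [0, 0, 0, -28, 0.085], [0, 0, 0, -35, 0.085]]]' | egrep 'rot|time|ee'
done
python3 - <<'E'
from h import *
W=bot.camera_info("wrist");im=bot.camera("wrist");cv2.imwrite("pics/w5.png",im)
o=bot.get_obs();print(o["q"],o["tcp_rot"],tool((.611,-.062,.17)))
for z in(.08,.085,.09): print(proj(W,(.611,-.062,z)))
m=cv2.inRange(cv2.cvtColor(im,cv2.COLOR_BGR2HSV),(0,130,60),(14,255,255));k=max(cv2.findContours(m,0,1)[0],key=cv2.contourArea);print(cv2.minEnclosingCircle(k),cv2.boundingRect(k))
E
```

```text
tcp_rot: [-176.3, -0.8, 29.3]
tcp_rot: [-177.4, -2.7, 64.2]
tcp_rot: [-179.5, -3.7, 99.3]
tcp_rot: [178.3, -3.4, 134.4]
time: 6.1
ee_pos: [0.6125, -0.059, 0.1804]
tcp_rot: [176.7, -1.8, 169.4]
[-6.94749082 14.6620599  12.62069648 89.50741638  3.42688101  3.18337846] [176.66427671  -1.73658559 169.87336715] [ 0.0007 -0.0038  0.0101]
[240.93007457 204.42706689]
[241.07150124 206.64501625]
[241.21905301 208.95902344]
((242.5, 214.0), 15.041708946228027) (228, 210, 30, 15)
```

```bash

python3 drive.py '[[[0, 0, 0, -7, 0.085], [0, 0, 0, -14, 0.085], [0, 0, 0, -21, 0.085], [0, 0, 0, -28, 0.085], [0, 0, 0, -35.5, 0.085]]]' | egrep 'rot'
python3 drive.py '[[[0, 0, 0, -7, 0.085], [0, 0, 0, -14, 0.085], [0, 0, 0, -21, 0.085], [0, 0, 0, -28, 0.085], [0, 0, 0, -35.5, 0.085]]]' | egrep 'rot'
python3 drive.py '[[[0, 0, 0, -7, 0.085], [0, 0, 0, -14, 0.085], [0, 0, 0, -21, 0.085], [0, 0, 0, -28, 0.085], [0, 0, 0, -35.5, 0.085]]]' | egrep 'rot'
python3 drive.py '[[[0, 0, 0, -7, 0.085], [0, 0, 0, -14, 0.085], [0, 0, 0, -21, 0.085], [0, 0, 0, -28, 0.085], [0, 0, 0, -35.5, 0.085]]]' | egrep 'rot'
python3 drive.py '[[[0, 0, 0, -7, 0.085], [0, 0, 0, -14, 0.085], [0, 0, 0, -21, 0.085], [0, 0, 0, -28, 0.085], [0, 0, 0, -35.5, 0.085]]]' | egrep 'rot|time|ee'
python3 -c 'from h import *;o=bot.get_obs();print(o["q"],tool((.611,-.062,.17)))'
python3 drive.py '[[[0, 0, 0, -6, 0.085], [0, 0, 0, -10, 0.085], [0, 0, 0, -10, 0.085]]]' | egrep 'rot|time|ee'
python3 -c 'from h import *;o=bot.get_obs();print(o["q"],tool((.611,-.062,.17)))'
```

```text
tcp_rot: [176.3, 0.4, -155.8]
tcp_rot: [177.2, 2.5, -120.6]
tcp_rot: [179.1, 3.7, -85.4]
tcp_rot: [-178.6, 3.5, -50.2]
time: 8.23
ee_pos: [0.6124, -0.0591, 0.18]
tcp_rot: [-176.8, 2.0, -15.0]
[  -6.96311162   14.67382955   12.60341691   89.50337004    3.42672351
 -171.92265703] [-0.0003  0.0037  0.0099]
time: 8.48
ee_pos: [0.6134, -0.0497, 0.18]
tcp_rot: [-176.9, 1.5, -6.2]
[  -5.94124243   14.59071702   12.50820309   89.38121059    3.09218097
 -179.75837543] [-0.0008  0.013   0.0093]
```

```bash

python3 drive.py '[[[0, 0.03, 0, -2, 0.085], [0, 0.06, 0, -4, 0.085], [0, 0.08, 0, -6, 0.085], [0, 0.08, 0, -6, 0.085]]]' | egrep 'rot|time|ee'
python3 -c 'from h import *;o=bot.get_obs();print(o["q"],tool((.611,-.062,.17)))'
```

```text
time: 8.82
ee_pos: [0.6119, -0.0441, 0.1747]
tcp_rot: [-178.9, 1.3, -4.7]
[  -4.60040767   14.16195026   11.44853645   88.60434313    1.1359102
 -179.90701537] [0.0007 0.018  0.0043]
```

```bash

python3 drive.py '[[[0, 0.03, 0, -2, 0.085], [0, 0.05, 0, -4, 0.085], [0, 0.05, 0, -4, 0.085]]]' | egrep 'rot|time|ee'
python3 -c 'from h import *;o=bot.get_obs();print(o["q"],tool((.611,-.062,.17)))'
```

```text
time: 9.07
ee_pos: [0.6112, -0.0533, 0.1738]
tcp_rot: [179.3, 1.3, -4.8]
[  -4.70477188   14.14921109   11.33479514   88.48354176   -0.66138907
 -179.93602613] [0.0006 0.0086 0.0038]
```

```bash

python3 drive.py '[[[0, 0.004, 0, 3.5, 0.085], [0, 0.009, 0, 3.5, 0.085], [0, 0.009, 0.03, 3.5, 0.085], [0, 0.009, 0.03, 3.5, 0.085]]]' | egrep 'rot|time|ee'
python3 - <<'E'
from h import *
W=bot.camera_info("wrist");im=bot.camera("wrist");cv2.imwrite("pics/w6.png",im)
o=bot.get_obs();print(o["q"],tool((.611,-.062,.089)))
for z in(.075,.08,.085,.09): print(proj(W,(.611,-.062,z)))
m=cv2.inRange(cv2.cvtColor(im,cv2.COLOR_BGR2HSV),(0,130,40),(14,255,255));k=max(cv2.findContours(m,0,1)[0],key=cv2.contourArea);print(cv2.minEnclosingCircle(k),cv2.boundingRect(k))
E
```

```text
time: 9.4
ee_pos: [0.6083, -0.0628, 0.1396]
tcp_rot: [179.3, 1.6, -8.2]
[  -5.62504753   14.18657692    7.81371564   85.18549838   -0.60574605
 -177.38036247] [ 0.0039 -0.0017  0.0523]
[250.16291246 212.29684438]
[250.1881783  215.60859989]
[250.21472788 219.08862222]
[250.24266157 222.75006986]
((247.5, 217.0), 17.614013671875) (230, 205, 36, 22)
```

```bash

python3 drive.py '[[[0.004, -0.002, 0.02, 0, 0.085], [0.004, -0.002, 0.04, 0, 0.085], [0.004, -0.002, 0.051, 0, 0.085], [0.004, -0.002, 0.051, 0, 0.085]]]' | egrep 'rot|time|ee|force'
python3 drive.py '[[[0, 0, 0, 0, 0.015], [0, 0, 0, 0, 0.015], [0, 0, 0, 0, 0.015], [0, 0, 0, 0, 0.015], [0, 0, 0, 0, 0.015]]]' 20
python3 drive.py '[[[0, 0, 0, 0, 0.015], [0, 0, 0, 0, 0.015], [0, 0, 0, 0, 0.015]]]' 20
```

```text
time: 9.78
ee_pos: [0.6118, -0.0614, 0.0909]
tcp_rot: [179.3, 1.5, -8.3]
wrist_force: [-0.9, 0.3, -0.3]
grasp_force: 0.0
time: 10.2
ee_pos: [0.6132, -0.0615, 0.0937]
tcp_rot: [179.3, 1.2, -8.3]
wrist_force: [-1.3, -12.7, 8.6]
opening: 0.0251
grasp_force: 6.1
time: 10.45
ee_pos: [0.6132, -0.0616, 0.0936]
tcp_rot: [179.3, 1.2, -8.3]
wrist_force: [-0.2, -1.8, 5.7]
opening: 0.0243
grasp_force: 23.2
```

```bash

python3 drive.py '[[[0, 0, -0.03, 0, 0.015], [0, 0, -0.06, 0, 0.015], [0, 0, -0.095, 0, 0.015], [0, 0, -0.125, 0, 0.015], [0, 0, -0.14, 0, 0.015]]]' 20
python3 - <<'E'
from h import *
print(tool((.5454,.2631,.235)))
E
```

```text
time: 10.87
ee_pos: [0.6166, -0.0601, 0.2365]
tcp_rot: [179.4, 1.1, -8.3]
wrist_force: [1.1, -0.1, -2.6]
opening: 0.0241
grasp_force: 22.2
[-1.169e-01 -3.096e-01  2.000e-04]
```

```bash

python3 drive.py '[[[-0.012, -0.032, 0, 0, 0.015], [-0.024, -0.064, 0, -1.5, 0.015], [-0.036, -0.096, 0, -1.5, 0.015], [-0.048, -0.128, 0, -1.5, 0.015], [-0.06, -0.16, 0, -1.5, 0.015]]]' 20 | egrep 'ee|rot'
python3 drive.py '[[[-0.012, -0.032, 0, 0, 0.015], [-0.024, -0.064, 0, 0, 0.015], [-0.036, -0.096, 0, 0, 0.015], [-0.047, -0.124, 0, 0, 0.015], [-0.053, -0.14, 0, 0, 0.015]]]' 20 | egrep 'ee|rot'
python3 drive.py '[[[0, 0, 0, 0, 0.015]]]' 20
python3 - <<'E'
from h import *
print(tool((.5454,.2631,.235)),bot.get_obs()["q"])
T=bot.camera_info("top");S=bot.camera_info("side")
a=bot.camera("top");b=bot.camera("side");cv2.imwrite("pics/top1.png",a);cv2.imwrite("pics/side1.png",b)
u=proj(T,(.55,.26,.15)).astype(int);v=proj(S,(.55,.26,.15)).astype(int);print(u,v)
cr=lambda i,u:cv2.resize(i[u[1]-60:u[1]+60,u[0]-40:u[0]+40],(400,600),interpolation=cv2.INTER_CUBIC)
cv2.imwrite("pics/c3.png",np.hstack([cr(a,u),cr(b,v)]))
E
```

```text
ee_pos: [0.579, 0.1082, 0.2316]
tcp_rot: [179.4, 1.3, -6.8]
ee_pos: [0.5423, 0.2549, 0.231]
tcp_rot: [179.4, 1.4, -6.7]
time: 11.78
ee_pos: [0.5423, 0.2553, 0.2309]
tcp_rot: [179.4, 1.4, -6.6]
wrist_force: [0.0, -0.7, -3.2]
opening: 0.0242
grasp_force: 22.1
[ 0.0021 -0.008  -0.0043] [  25.1273561    12.93182887   16.19736977   94.7595443     0.19423586
 -148.31752655]
[192 154] [316 217]
```

View pics/c3.png

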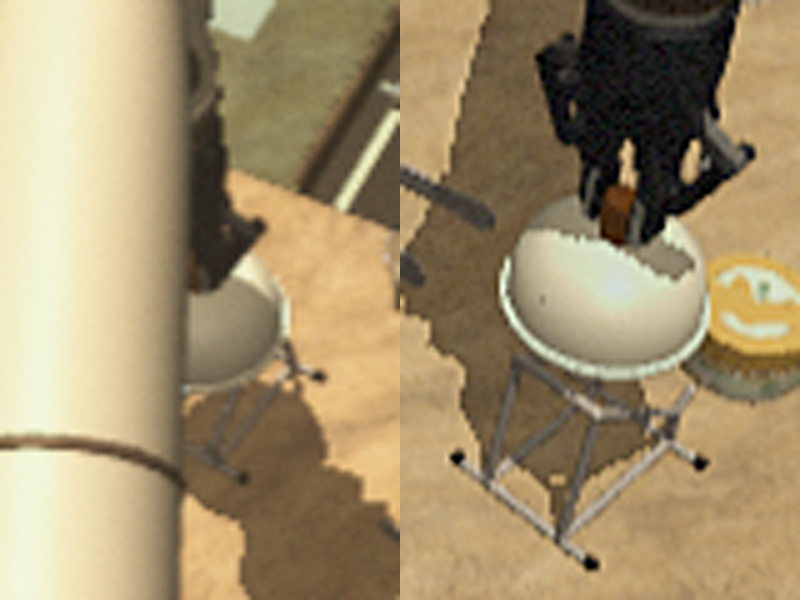

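The side crop shows the lid held about level by its knob above the rest (rim 500-710, 270-370), with the top bar right beneath its back half.

```bash

python3 drive.py '[[[0.002, -0.008, 0.01, 0, 0.015], [0.002, -0.008, 0.018, 0, 0.015], [0.002, -0.008, 0.021, 0, 0.015], [0.002, -0.008, 0.021, 0, 0.015]]]' 20 | egrep 'ee|rot|wrist'
python3 drive.py '[[[0, 0, 0.002, 0, 0.015], [-0.002, 0, 0.004, 0, 0.015], [-0.005, 0, 0.006, 0, 0.015], [-0.005, 0, 0.006, 0, 0.015]]]' 20 | egrep 'ee|rot|wrist'
```

```text
ee_pos: [0.5458, 0.2587, 0.2089]
tcp_rot: [179.3, 1.4, -6.8]
wrist_force: [0.4, 0.8, -3.0]
ee_pos: [0.5408, 0.26, 0.2052]
tcp_rot: [179.4, 1.2, -6.8]
wrist_force: [0.6, -0.1, -0.9]
```

```bash

python3 drive.py '[[[-0.004, -0.002, 0.004, 0, 0.015], [-0.008, -0.002, 0.008, 0, 0.015], [-0.014, -0.002, 0.014, 0, 0.015], [-0.0195, -0.002, 0.02, 0, 0.015], [-0.0195, -0.002, 0.02, 0, 0.015]]]' 20 | egrep 'ee|rot|wrist|time|open'
python3 - <<'E'
from h import *
b=bot.camera("side");cv2.imwrite("pics/side2.png",b)
cv2.imwrite("pics/c4.png",cv2.resize(b[160:270,260:370],(600,600),interpolation=cv2.INTER_CUBIC))
E
```

```text
time: 12.97
ee_pos: [0.52, 0.2644, 0.1851]
tcp_rot: [179.4, 1.3, -6.7]
wrist_force: [-3.6, -0.7, 2.5]
opening: 0.024
```

View pics/c4.png

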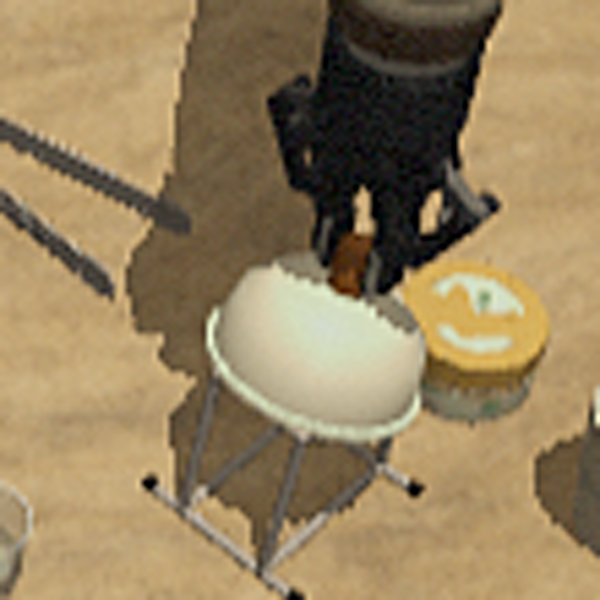

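The lid has tilted about 20 degrees in the fingers, with its rim on the top ends of both wires (300,435). I go on along the arc.

```bash

python3 drive.py '[[[-0.004, 0, 0.006, 0, 0.015], [-0.007, 0, 0.013, 0, 0.015], [-0.011, 0, 0.02, 0, 0.015], [-0.014, 0, 0.027, 0, 0.015], [-0.014, 0, 0.027, 0, 0.015]]]' 20 | egrep 'ee|rot|wrist|time|open'
python3 drive.py '[[[-0.005, 0, 0.004, 0, 0.015], [-0.01, 0, 0.008, 0, 0.015], [-0.014, 0, 0.012, 0, 0.015], [-0.014, 0, 0.012, 0, 0.015]]]' 20 | egrep 'ee|rot|wrist|time|open'
python3 - <<'E'
from h import *
b=bot.camera("side");cv2.imwrite("pics/side3.png",b)
cv2.imwrite("pics/c5.png",cv2.resize(b[160:270,260:370],(600,600),interpolation=cv2.INTER_CUBIC))
E
```

```text
time: 13.43
ee_pos: [0.5062, 0.2657, 0.1574]
tcp_rot: [179.3, 1.3, -6.8]
wrist_force: [-1.8, 0.8, 0.9]
opening: 0.024
time: 13.77
ee_pos: [0.4926, 0.2676, 0.1467]
tcp_rot: [179.4, 1.2, -6.8]
wrist_force: [3.4, 1.9, -3.7]
opening: 0.0245
```

View pics/c5.png

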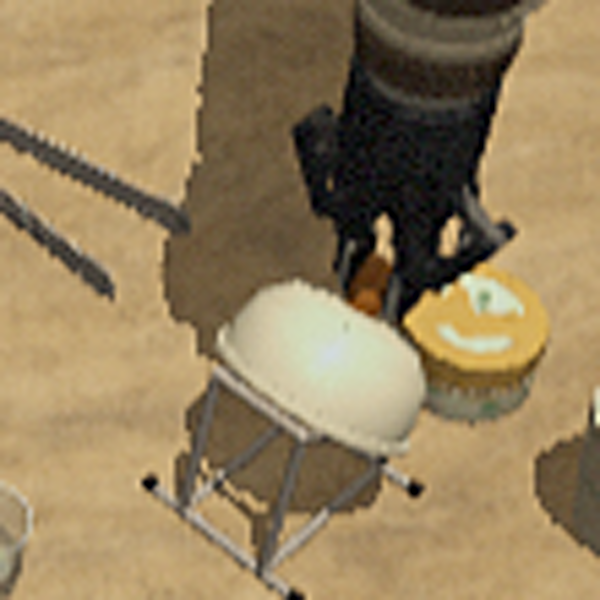

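The lid leans along the wires with its front rim at the hooks, the knob still between the fingers at (370,285). I release it and rise.

```bash

python3 drive.py '[[[0, 0, 0, 0, 0.04], [0, 0, 0, 0, 0.05], [0, 0, 0, 0, 0.06], [0, 0, -0.02, 0, 0.075], [0, 0, -0.05, 0, 0.085]]]' | egrep 'ee|wrist|time|open'
python3 drive.py '[[[0, 0, -0.03, 0, 0.085], [0, 0, -0.06, 0, 0.085], [0, 0.02, -0.08, 0, 0.085], [0, 0.04, -0.1, 0, 0.085], [0, 0.04, -0.1, 0, 0.085]]]' | egrep 'ee|wrist|time|open'
python3 - <<'E'
from h import *
import pickle
I=[];U=[]
for n in("wrist","side"):
    W=bot.camera_info(n);im=bot.camera(n);cv2.imwrite(f"pics/{n}4.png",im)
    u=proj(W,(.4916,.269,.132));hsv=cv2.cvtColor(im,cv2.COLOR_BGR2HSV)
    m=cv2.inRange(hsv,(0,120,30),(15,255,255));r=22
    M=np.zeros_like(m);x,y=u.astype(int);M[max(0,y-r):y+r,max(0,x-r):x+r]=m[max(0,y-r):y+r,max(0,x-r):x+r]
    mo=cv2.moments(M,True);print(n,u,mo["m00"]);c=(mo["m10"]/mo["m00"],mo["m01"]/mo["m00"]);print(c);I.append((W,c))
print(tri(*I))
b=cv2.imread("pics/side4.png");c=cv2.imread("pics/wrist4.png")
cv2.imwrite("pics/c6.png",np.hstack([cv2.resize(b[180:260,260:360],(400,320),interpolation=cv2.INTER_CUBIC),cv2.resize(c,(427,320))])[:,:800])
E
```

```text
time: 14.23
ee_pos: [0.4927, 0.2668, 0.1946]
wrist_force: [-0.1, 0.0, -0.1]
opening: 0.0813
time: 14.65
ee_pos: [0.4918, 0.2267, 0.3021]
wrist_force: [0.1, 0.3, 0.8]
opening: 0.0852
wrist [205.84465134 177.43364434] 821.0
(205.77588306942752, 175.95980511571256)
side [328.92815566 212.13469514] 65.0
(327.87692307692305, 212.76923076923077)
(array([0.49344017, 0.2681308 , 0.13041748]), [np.float64(0.001251420015667677), np.float64(0.001251420015667609)])
```

View pics/c6.png

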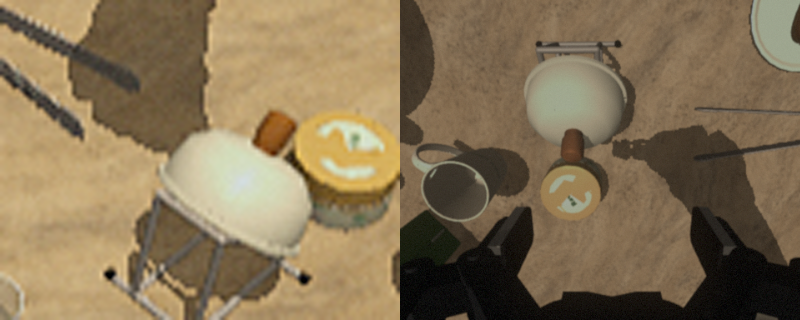

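The lid sits on the rest against the hooks, released, its knob within 2 mm of where it should be. Now the tongs.

```bash

python3 drive.py '[[[-0.003, 0.036, 0, 7, 0.085], [-0.006, 0.072, 0, 14, 0.085], [-0.009, 0.108, 0, 21, 0.085], [-0.012, 0.144, 0, 28, 0.085], [-0.014, 0.18, 0, 35, 0.085]]]' | egrep 'ee|rot'
python3 drive.py '[[[0.015, 0.015, 0, 7, 0.085], [0.027, 0.03, 0, 14, 0.085], [0.027, 0.04, 0, 21, 0.085], [0.027, 0.04, 0, 28, 0.085], [0.027, 0.04, 0, 35, 0.085]]]' | egrep 'ee|rot'
python3 drive.py '[[[0, 0, 0, 7, 0.085], [0, 0, 0, 14, 0.085], [0, 0, 0, 19, 0.085], [0, 0, 0, 19, 0.085]]]' | egrep 'ee|rot|time'
python3 - <<'E'
from h import *
import pickle
W=bot.camera_info("wrist");im=bot.camera("wrist");cv2.imwrite("pics/w7.png",im);pickle.dump(W,open("w7.pkl","wb"))
print(bot.get_obs()["q"]);cv2.imwrite("pics/w7b.png",cv2.resize(im,(800,600)))
E
```

```text
ee_pos: [0.4556, 0.0508, 0.2981]
tcp_rot: [178.7, 0.8, -42.1]
ee_pos: [0.4497, 0.0036, 0.2988]
tcp_rot: [178.5, -0.1, -77.2]
time: 15.92
ee_pos: [0.4498, 0.0043, 0.2987]
tcp_rot: [178.6, -0.6, -96.0]
[  0.7956729   -6.09572814   3.86788574 101.41824174  -0.45282653
 -83.54124246]
```

View pics/w7b.png

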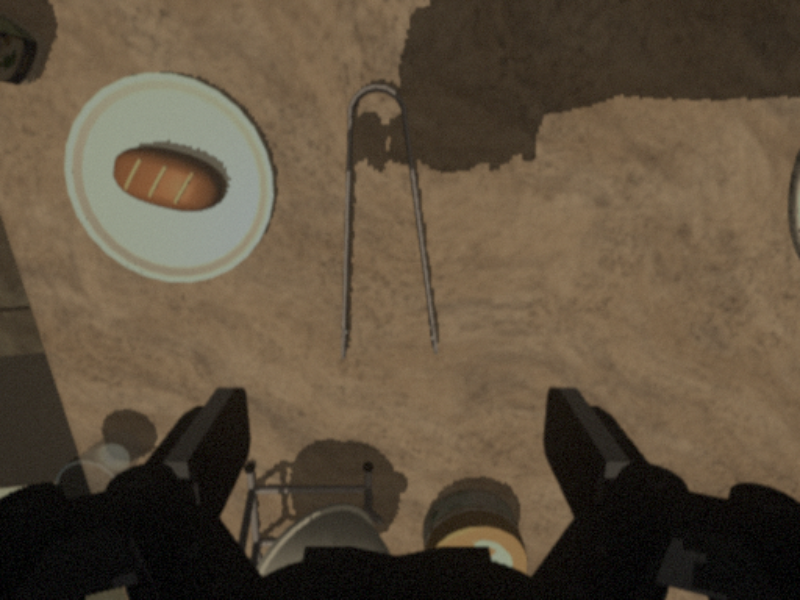

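```bash
python3 - <<'E'
from h import *
import pickle
W=pickle.load(open("w7.pkl","rb"));D=pickle.load(open("w1.pkl","rb"))
s=lambda x,y:(x/1.5625,y/1.5625)
tA,tB,bd=s(345,355),s(435,347),s(377,85)
for n,a,b in[("tipA",tA,(118,107)),("tipB",tB,(106,168)),("bend",bd,s(427,292))]:
    print(n,onz(W,a,.026),np.round(onz(D,b,.026),4),tri((W,a),(D,b)))
# arms at mid: edges of strips at row near tongs origin via darkness
im=cv2.imread("pics/w7.png");hsv=cv2.cvtColor(im,cv2.COLOR_BGR2HSV)
m=cv2.inRange(hsv,(3,120,40),(17,255,255))
A,B=onz(W,tA,.026),onz(W,tB,.026);bp=onz(W,bd,.026)
# local contrast scan
g=cv2.GaussianBlur(hsv[:,:,1],(3,3),0)
L=[];R=[]
for v in range(100,215,8):
    r=g[v,205:290].astype(int);d=np.sort(np.argsort(r)[:8])+205
    l=d[d<245];q=d[d>245];print(v,d.tolist())
M=np.zeros_like(m);M[80:145,60:155]=m[80:145,60:155]
k=max(cv2.findContours(M,0,1)[0],key=cv2.contourArea)
(c,sz,an)=cv2.minAreaRect(k);print("roll",c,sz,an,cv2.contourArea(k))
bx=cv2.boxPoints((c,sz,an));P=np.array([onz(W,p,.025)[:2] for p in bx]);print(P,P.mean(0),np.linalg.norm(P-np.roll(P,1,0),axis=1))
d=hsv[40:190,35:180];mw=cv2.inRange(hsv,(20,0,90),(100,75,255));Mw=np.zeros_like(mw);Mw[40:190,35:180]=mw[40:190,35:180]
k=max(cv2.findContours(Mw,0,1)[0],key=cv2.contourArea);e=cv2.fitEllipse(cv2.convexHull(k));print("dish",e,onz(W,e[0],.009))
E
```

```text
tipA [0.49428083 0.09230782 0.026     ] [0.4986 0.0902 0.026 ] (array([0.49615807, 0.09672737, 0.01204292]), [np.float64(0.001265826288158742), np.float64(0.001265826288158823)])
tipB [0.41950439 0.09377628 0.026     ] [0.4218 0.0936 0.026 ] (array([0.41904762, 0.09672773, 0.01842348]), [np.float64(0.0001981663604390512), np.float64(0.00019816636043904328)])
bend [ 0.44404384 -0.11115264  0.026     ] [ 0.4537 -0.1124  0.026 ] (array([ 0.44416575, -0.11600195, -0.008372  ]), [np.float64(0.0012376620998018528), np.float64(0.001237662099801866)])
100 [222, 223, 224, 225, 261, 262, 263, 264]
108 [221, 222, 223, 224, 262, 263, 264, 265]
116 [221, 222, 223, 224, 263, 264, 265, 266]
124 [221, 222, 223, 224, 264, 265, 266, 267]
132 [221, 222, 223, 224, 265, 266, 267, 268]
140 [220, 221, 222, 223, 266, 267, 268, 269]
148 [220, 221, 222, 223, 267, 268, 269, 270]
156 [220, 221, 222, 223, 268, 269, 270, 271]
164 [220, 221, 222, 223, 269, 270, 271, 272]
172 [219, 220, 221, 222, 223, 271, 272, 273]
180 [219, 220, 221, 222, 271, 272, 273, 274]
188 [219, 220, 221, 222, 272, 273, 274, 275]
196 [219, 220, 221, 222, 273, 274, 275, 276]
204 [218, 219, 220, 221, 274, 275, 276, 277]
212 [219, 220, 221, 222, 276, 277, 278, 279]
roll (105.60377502441406, 114.88677978515625) (67.30667114257812, 32.142364501953125) 15.945395469665527 1600.0
[[ 0.65220011 -0.06001915]
 [ 0.63329009 -0.09267308]
 [ 0.5648153  -0.06487118]
 [ 0.58233826 -0.03081125]] [ 0.60816094 -0.06209366] [0.07572172 0.03773417 0.0739036  0.03830316]
dish ((107.69628143310547, 113.03311920166016), (126.62184143066406, 143.0681915283203), 137.0261688232422) [ 0.61207799 -0.06402681  0.009     ]
```

```bash
python3 - <<'E'
from h import *
import pickle
W=pickle.load(open("w7.pkl","rb"))
im=cv2.imread("pics/w7.png");g=cv2.GaussianBlur(cv2.cvtColor(im,cv2.COLOR_BGR2HSV)[:,:,1],(3,3),0).astype(float)
a=[]
for v in range(70,230,6):
    c=[]
    for lo,hi in((208,236),(250,285)):
        w=np.clip(np.median(g[v,lo:hi])-g[v,lo:hi]-15,0,None);c.append((w*np.arange(lo,hi)).sum()/max(w.sum(),1))
    L,R=onz(W,(c[0],v),.024),onz(W,(c[1],v),.024);a.append([*((L+R)/2)[:2],np.linalg.norm(L-R)]);print(v,np.round(c,1),np.round(a[-1],4))
E
```

```text
70 [223.9 258.2] [ 0.4462 -0.0951  0.0388]
76 [223.9 258.8] [ 0.4465 -0.0886  0.0398]
82 [223.8 259.7] [ 0.4469 -0.0821  0.0411]
88 [223.6 260.5] [ 0.4473 -0.0756  0.0424]
94 [223.2 261.6] [ 0.4476 -0.069   0.0444]
100 [223.2 262.3] [ 0.448  -0.0623  0.0455]
106 [223.2 263. ] [ 0.4483 -0.0555  0.0465]
112 [222.8 263.8] [ 0.4488 -0.0487  0.0481]
118 [222.4 264.7] [ 0.4494 -0.0418  0.0499]
124 [222.3 265.7] [ 0.4496 -0.0348  0.0515]
130 [222.2 266.3] [ 0.4501 -0.0278  0.0526]
136 [221.9 267.2] [ 0.4505 -0.0207  0.0543]
142 [221.9 267.8] [ 0.451  -0.0135  0.0554]
148 [221.9 268.7] [ 0.4513 -0.0062  0.0567]
154 [221.4 269.5] [0.4519 0.0011 0.0585]
160 [221.4 270.4] [0.4522 0.0085 0.06  ]
166 [221.1 271.1] [0.4528 0.016  0.0616]
172 [220.8 271.8] [0.4534 0.0236 0.0631]
178 [220.9 272.7] [0.4536 0.0313 0.0645]
184 [220.6 273.3] [0.4542 0.039  0.066 ]
190 [220.4 274.3] [0.4546 0.0469 0.0679]
196 [220.4 275. ] [0.4551 0.0548 0.0691]
202 [219.9 275.9] [0.4557 0.0628 0.0713]
208 [219.8 276.4] [0.4563 0.0709 0.0724]
214 [219.8 277.3] [0.4566 0.0791 0.0739]
220 [219.7 278. ] [0.4572 0.0873 0.0755]
226 [219.2   0. ] [0.6349 0.0752 0.2788]
```

```bash
python3 - <<'E'
from h import *
print(tool((.4515,-.004,.12)),tool((.4515,-.004,.036)))
E
python3 drive.py '[[[0, 0, 0.04, -1, 0.085], [0, 0, 0.08, -2.6, 0.085], [0, 0, 0.12, -2.6, 0.085], [0, 0, 0.16, -2.6, 0.085], [0, 0, 0.18, -2.6, 0.085]]]' | egrep 'ee|rot'
python3 - <<'E'
from h import *
print(tool((.4515,-.004,.036)))
W=bot.camera_info("wrist");im=bot.camera("wrist");cv2.imwrite("pics/w8.png",im)
g=cv2.GaussianBlur(cv2.cvtColor(im,cv2.COLOR_BGR2HSV)[:,:,1],(3,3),0).astype(float)
for y in(-.06,-.045,-.03):
    x=.4515+(y+.004)*.0603;u,v=proj(W,(x,y,.024));v=int(v)
    if 0<=v<384:
        r=g[v,150:360];i=np.argsort(r)[:16]+150;l=np.median(i[i<u]) if (i<u).any() else -1;q=np.median(i[i>u]) if (i>u).any() else -1
        print(y,u,v,l,q,(l+q)/2)
E
```

```text
[ 0.0061 -0.0068  0.1788] [ 0.0052 -0.0089  0.2628]
ee_pos: [0.4433, 0.0025, 0.1148]
tcp_rot: [178.4, -0.6, -92.9]
[ 0.0053 -0.0108  0.0785]
-0.06 235.65313254446144 112 199.0 271.0 235.0
-0.045 235.82080324385035 136 198.0 273.0 235.5
-0.03 235.9817032334083 160 196.0 275.0 235.5
```

```bash

python3 drive.py '[[[0.003, -0.006, 0.025, 0, 0.085], [0.005, -0.011, 0.05, 0, 0.085], [0.005, -0.011, 0.07, 0, 0.085], [0.005, -0.011, 0.078, 0, 0.085], [0.005, -0.011, 0.078, 0, 0.085]]]' | egrep 'ee|rot|wrist'
python3 drive.py '[[[0, 0, 0, 0, 0.07], [0, 0, 0, 0, 0.06], [0, 0, 0, 0, 0.053], [0, 0, 0, 0, 0.053], [0, 0, 0, 0, 0.053]]]' 30
python3 drive.py '[[[0, 0, 0, 0, 0.053], [0, 0, 0, 0, 0.053]]]' 30
```

```text
ee_pos: [0.4535, -0.0038, 0.0407]
tcp_rot: [178.5, -0.6, -93.1]
wrist_force: [-0.5, 0.4, 0.6]
time: 17.27
ee_pos: [0.4557, -0.0039, 0.0438]
tcp_rot: [178.9, -0.5, -93.1]
wrist_force: [0.6, -0.7, 0.4]
opening: 0.0529
grasp_force: 0.5
time: 17.43
ee_pos: [0.455, -0.0039, 0.0427]
tcp_rot: [178.8, -0.5, -93.2]
wrist_force: [0.9, 0.2, 1.0]
opening: 0.053
grasp_force: 0.5
```

```bash
cat > sep.py <<'E'
from h import *
W=bot.camera_info("wrist");im=bot.camera("wrist");cv2.imwrite("pics/w_last.png",im)
g=cv2.GaussianBlur(cv2.cvtColor(im,cv2.COLOR_BGR2HSV)[:,:,1],(3,3),0).astype(float)
for y in(-.07,-.055,-.04,-.03):
    x=.4515+(y+.004)*.0603;u,v=proj(W,(x,y,.024));v=int(v)
    r=g[v,120:390];i=np.argsort(r)[:20]+120;l=np.median(i[i<u]) if (i<u).any() else 0;q=np.median(i[i>u]) if (i>u).any() else 0
    print(y,u,v,l,q,np.linalg.norm(onz(W,(l,v),.024)-onz(W,(q,v),.024)))
print(bot.get_obs()["q"])
E
python3 sep.py
```

```text
-0.07 260.5462431297337 112 219.0 321.0 0.04204517269063601
-0.055 260.1641498004423 149 215.0 322.0 0.045541965719690006
-0.04 259.8050670864304 183 212.0 323.0 0.04870414617483357
-0.03 259.57745599944155 204 210.0 322.0 0.05009274283948561
[ -0.21817315  -5.34799419 -23.99361524  72.63937461  -0.48139042
 -87.05015622]
```

```bash

python3 drive.py '[[[0, 0, 0, 0, 0.075], [0, 0, 0, 0, 0.085], [0, 0, 0, 0, 0.085], [0, 0, 0, 0, 0.085]]]' | egrep 'ee|wrist|open'
python3 sep.py
python3 drive.py '[[[0, 0, 0.003, 0, 0.085], [0, 0, 0.006, 0, 0.085], [0, 0, 0.006, 0, 0.085]]]' | egrep 'ee|wrist'
```

```text
ee_pos: [0.4544, -0.0039, 0.0419]
wrist_force: [0.0, 0.7, 0.4]
opening: 0.0853
-0.07 258.8674526126586 113 236.0 339.0 0.0423627510574459
-0.055 258.5433340579589 149 231.5 339.0 0.04561119611119461
-0.04 258.23883089164343 183 228.0 340.0 0.04898977580037252
-0.03 258.04586426828837 205 225.5 339.5 0.050877269643178666
[ -0.22072591  -5.32250435 -24.03244288  72.64722879  -0.48221456
 -87.04218261]
ee_pos: [0.4545, -0.004, 0.036]
wrist_force: [-0.8, -0.4, 3.0]
```

```bash

python3 drive.py '[[[0, 0, -0.03, 0, 0.085], [0, 0, -0.07, 0, 0.085], [0, 0, -0.1, 0, 0.085], [0, 0, -0.13, 0, 0.085], [0, 0, -0.13, 0, 0.085]]]' | egrep 'ee|wrist|time'
cat > line.py <<'E'
from h import *
def arms(W,im,c0,c1,z=.024):
    "arm centres in each row: darkest-saturation line pixels around expected centre line c0->c1"
    g=cv2.cvtColor(im,cv2.COLOR_BGR2HSV)[:,:,1].astype(np.float32)
    d=cv2.morphologyEx(g,cv2.MORPH_BLACKHAT,np.ones((1,15)))
    out=[]
    for t in np.linspace(0,1,10):
        p=np.array(c0)*(1-t)+np.array(c1)*t;u,v=proj(W,(*p,z));v=int(round(v))
        if not 5<v<378: continue
        r=d[v].copy();u=int(u);h=100
        lo=max(0,u-h);hi=min(511,u+h)
        pk=[]
        s=r[lo:hi].copy()
        for _ in range(2):
            i=int(np.argmax(s));pk.append((lo+i,s[i]));s[max(0,i-8):i+9]=0
        pk.sort();L,R=onz(W,(pk[0][0],v),z),onz(W,(pk[1][0],v),z)
        out.append([*((L+R)/2)[:2],np.linalg.norm(L-R),pk[0][1],pk[1][1]])
    return np.array(out)
if __name__=="__main__":
    W=bot.camera_info("wrist");im=bot.camera("wrist");cv2.imwrite("pics/w_last.png",im)
    np.set_printoptions(suppress=True,precision=4);print(arms(W,im,(.446,-.09),(.452,.02)))
E
python3 line.py
```

```text
time: 18.53
ee_pos: [0.4595, -0.0029, 0.1716]
wrist_force: [1.2, 0.3, 0.4]
[[ 0.434  -0.0896  0.0394 44.     50.    ]
 [ 0.4344 -0.077   0.0431 42.     68.    ]
 [ 0.4357 -0.0649  0.0437 50.     58.    ]
 [ 0.4377 -0.0526  0.0443 59.     59.    ]
 [ 0.4386 -0.0406  0.0489 47.     62.    ]
 [ 0.4378 -0.0282  0.0537 54.     39.    ]
 [ 0.4395 -0.0164  0.0536 43.     51.    ]
 [ 0.44   -0.0034  0.0577 46.     45.    ]
 [ 0.4409  0.0081  0.061  50.     53.    ]
 [ 0.4422  0.0208  0.0635 51.     54.    ]]
```

```bash

python3 -c 'from h import *;print(tool((.440,-.004,.06)))'
python3 drive.py '[[[0.001, 0.01, 0.03, 1, 0.085], [0.001, 0.019, 0.06, 1, 0.085], [0.001, 0.02, 0.09, 1, 0.085], [0.001, 0.02, 0.105, 1, 0.085], [0.001, 0.02, 0.105, 1, 0.085]]]' | egrep 'ee|wrist|rot'
python3 drive.py '[[[0, 0, 0, 0, 0.085]]]' | egrep 'ee|wrist|rot'
python3 line.py; python3 -c 'from h import *;print(tool((.440,-.004,.025)))'
```

```text
[0.0011 0.0168 0.109 ]
ee_pos: [0.4319, -0.0037, 0.0567]
tcp_rot: [178.3, -0.6, -94.2]
wrist_force: [0.2, 0.5, -0.2]
ee_pos: [0.434, -0.0037, 0.0604]
tcp_rot: [178.6, -0.6, -94.2]
wrist_force: [-0.4, -0.1, 0.6]
[[  0.4329  -0.0892   0.0379  46.      50.    ]
 [  0.4353  -0.0769   0.0425  48.      63.    ]
 [  0.435   -0.0647   0.0435  44.      60.    ]
 [  0.4349  -0.0524   0.045   51.      48.    ]
 [  0.4383  -0.0403   0.0489  51.      56.    ]
 [  0.4384  -0.0279   0.053   43.      49.    ]
 [  0.4372  -0.0154   0.0526  47.      46.    ]
 [  0.439   -0.0032   0.0574  47.      50.    ]
 [  0.4781   0.0057   0.0158  57.      53.    ]
 [  0.4918   0.0166   0.0048 120.     105.    ]]
[-0.0004 -0.006   0.0365]
```

```bash

python3 drive.py '[[[0, -0.005, 0.012, 0, 0.085], [0, -0.005, 0.024, 0, 0.085], [0, -0.005, 0.034, 0, 0.085], [0, -0.005, 0.034, 0, 0.085], [0, -0.005, 0.034, 0, 0.085]]]' | egrep 'ee|wrist'
python3 drive.py '[[[0, 0, 0, 0, 0.085], [0, 0, 0, 0, 0.085]]]' | egrep 'ee|wrist|rot'
python3 -c 'from h import *;print(tool((.4392,-.004,.025)))'
```

```text
ee_pos: [0.4387, -0.0043, 0.0271]
wrist_force: [0.7, -1.1, 1.1]
ee_pos: [0.4395, -0.0043, 0.028]
tcp_rot: [178.8, -0.6, -94.2]
wrist_force: [0.1, -0.2, 0.6]
[-0.0003  0.0002  0.003 ]
```

```bash

python3 drive.py '[[[0, 0, 0.001, 0, 0.07], [0, 0, 0.001, 0, 0.062], [0, 0, 0.001, 0, 0.055], [0, 0, 0.001, 0, 0.053], [0, 0, 0.001, 0, 0.053]]]' 30 | egrep 'ee|wrist|open|grasp'
python3 drive.py '[[[0, 0, 0, 0, 0.053], [0, 0, 0, 0, 0.053]]]' 30 | egrep 'ee|wrist|open|grasp'
```

```text
ee_pos: [0.4402, -0.0042, 0.0279]
wrist_force: [-0.6, 1.8, 10.3]
opening: 0.0533
grasp_force: 8.6
ee_pos: [0.4402, -0.0042, 0.028]
wrist_force: [-0.2, 1.4, 10.1]
opening: 0.053
grasp_force: 8.6
```

```bash

python3 drive.py '[[[0, 0, -0.01, 0, 0.053], [0, 0, -0.03, 0, 0.053], [0, 0, -0.06, 0, 0.053], [0, 0, -0.09, 0, 0.053], [0, 0, -0.11, 0, 0.053]]]' 30 | egrep 'ee|wrist|open|grasp'
python3 drive.py '[[[0, 0, 0, 0, 0.053], [0, 0, 0, 0, 0.053]]]' 30 | egrep 'ee|wrist|open|grasp|time'
python3 -c '
from h import *
for n in ("wrist","side","top"): cv2.imwrite(f"pics/{n}9.png",bot.camera(n))
from line import arms
W=bot.camera_info("wrist");o=bot.get_obs();im=cv2.imread("pics/wrist9.png");p=o["ee_pos"];np.set_printoptions(suppress=True,precision=4)
for z in (.10,.11,.12): print(z,arms(W,im,(p[0]-.007,p[1]-.09),(p[0]-.001,p[1]-.02),z)[::2])
'
```

```text
ee_pos: [0.442, -0.0034, 0.1395]
wrist_force: [0.1, 0.4, -0.5]
opening: 0.0532
grasp_force: 4.9
time: 20.88
ee_pos: [0.4423, -0.0034, 0.1376]
wrist_force: [-0.3, -0.0, -1.3]
opening: 0.0528
grasp_force: 4.9
0.1 [[ 0.4106 -0.0917  0.004  33.     52.    ]
 [ 0.4357 -0.0779  0.048  47.     34.    ]
 [ 0.4353 -0.0621  0.0528 35.     35.    ]
 [ 0.4371 -0.0466  0.0548 40.     33.    ]
 [ 0.4393 -0.0312  0.0514 46.     43.    ]]
0.11 [[ 0.4343 -0.0935  0.0435 28.     48.    ]
 [ 0.4359 -0.0779  0.0449 47.     34.    ]
 [ 0.4373 -0.0624  0.0468 32.     37.    ]
 [ 0.4355 -0.0466  0.0496 35.     37.    ]
 [ 0.4371 -0.0311  0.053  42.     37.    ]]
0.12 [[ 0.436  -0.0936  0.0396 35.     43.    ]
 [ 0.436  -0.0779  0.0418 47.     34.    ]
 [ 0.4569 -0.0638  0.0036 40.     31.    ]
 [ 0.4358 -0.0467  0.0481 41.     43.    ]
 [ 0.4376 -0.0311  0.0492 42.     38.    ]]
```

```bash

python3 drive.py '[[[0.004, -0.018, 0, 7, 0.053], [0.008, -0.036, 0, 14, 0.053], [0.012, -0.054, 0, 21, 0.053], [0.016, -0.072, 0, 28, 0.053], [0.02, -0.09, 0, 35, 0.053]]]' 30 | egrep 'ee|rot'
python3 drive.py '[[[0, 0, 0, 7, 0.053], [0, 0, 0, 14, 0.053], [0, 0, 0, 21, 0.053], [0, 0, 0, 28, 0.053], [0, 0, 0, 35, 0.053]]]' 30 | egrep 'ee|rot'
python3 drive.py '[[[0, 0, 0, 7, 0.053], [0, 0, 0, 14, 0.053], [0, 0, 0, 21, 0.053], [0, 0, 0, 28, 0.053], [0, 0, 0, 35, 0.053]]]' 30 | egrep 'ee|rot'
python3 drive.py '[[[0, 0, 0, 3, 0.053], [0, 0, 0, 3, 0.053], [0, 0, 0, 3, 0.053]]]' 30 
python3 - <<'E'
from h import *
o=bot.get_obs();print(o["q"],tool((.532,-.031,.12)))
for n in("wrist","side","top"): cv2.imwrite(f"pics/{n}10.png",bot.camera(n))
# roll in top/side again
from h import *
for n in("side","top"):
    I=bot.camera_info(n);im=cv2.imread(f"pics/{n}10.png");m=cv2.inRange(cv2.cvtColor(im,cv2.COLOR_BGR2HSV),(3,150,60),(16,255,255))
    u=proj(I,(.608,-.062,.025)).astype(int);M=np.zeros_like(m);M[u[1]-15:u[1]+15,u[0]-18:u[0]+18]=m[u[1]-15:u[1]+15,u[0]-18:u[0]+18]
    mo=cv2.moments(M,True);print(n,u,mo["m00"],mo["m00"] and onz(I,(mo["m10"]/mo["m00"],mo["m01"]/mo["m00"]),.028))
E
```

```text
ee_pos: [0.5301, -0.0302, 0.1331]
tcp_rot: [179.2, -1.3, -129.5]
ee_pos: [0.5293, -0.0299, 0.133]
tcp_rot: [-179.9, -1.6, -164.5]
ee_pos: [0.5293, -0.0299, 0.1331]
tcp_rot: [-179.1, -1.2, 160.5]
time: 22.53
ee_pos: [0.5295, -0.0299, 0.1335]
tcp_rot: [-179.0, -1.2, 157.9]
wrist_force: [0.2, 0.7, 0.2]
opening: 0.0531
grasp_force: 4.9
[-2.96557995  2.9903015  -5.6104815  82.8075752  -0.54439762 19.09549338] [-0.003   0.0002  0.0134]
side [224 206] 95.0 [ 0.61807088 -0.05122667  0.028     ]
top [275 189] 55.0 [ 0.60837382 -0.0741749   0.028     ]
```

```bash
python3 - <<'E'
from h import *
import pickle
S=bot.camera_info("side");W=pickle.load(open("w7.pkl","rb"))
def blob(im,u,r,lo=(3,120,40)):
    m=cv2.inRange(cv2.cvtColor(im,cv2.COLOR_BGR2HSV),lo,(17,255,255));M=np.zeros_like(m);x,y=map(int,u)
    M[y-r:y+r,x-r:x+r]=m[y-r:y+r,x-r:x+r];M=cv2.morphologyEx(M,cv2.MORPH_CLOSE,np.ones((5,5)))
    k=max(cv2.findContours(M,0,1)[0],key=cv2.contourArea);return cv2.minAreaRect(k)
a=blob(cv2.imread("pics/side4.png"),proj(S,(.608,-.062,.025)),16,(3,150,40));b=blob(cv2.imread("pics/w7.png"),proj(W,(.608,-.062,.025)),45)
print(a,b,tri((S,a[0]),(W,b[0])),onz(S,a[0],.024),onz(W,b[0],.024),proj(S,(.608,-.062,.024)))
bx=cv2.boxPoints(a);print(np.array([onz(S,p,.024) for p in bx]))
E
```

```text
((224.7000274658203, 207.40003967285156), (12.074766159057617, 20.57182502746582), 63.43495178222656) ((105.76470947265625, 114.4411849975586), (67.18236541748047, 32.98484420776367), 14.03624439239502) (array([ 0.60942516, -0.06251396,  0.02118121]), [np.float64(0.00042310076494335924), np.float64(0.00042310076494331365)]) [ 0.61112483 -0.0601842   0.024     ] [ 0.60851337 -0.06290985  0.024     ] [224.9322991  206.65997718]
[[ 0.63515864 -0.09439693  0.024     ]
 [ 0.55998425 -0.07620792  0.024     ]
 [ 0.5871549  -0.02606238  0.024     ]
 [ 0.6594814  -0.04503278  0.024     ]]
```

```bash
python3 - <<'E'
from h import *
o=bot.get_obs();R0=Ro.from_euler('xyz',[178.8,-.6,-94.2],degrees=True);R=Ro.from_euler('xyz',o["tcp_rot"],degrees=True)
a=np.radians(85.75);x=(R*R0.inv()).apply([np.cos(a),np.sin(a),0]);y=(R*R0.inv()).apply([-np.sin(a),np.cos(a),0]);print("tongs x",x,"y",y,np.degrees(np.arctan2(x[1],x[0])))
E
python3 drive.py '[[[-0.004, 0, 0.02, 0, 0.053], [-0.004, 0, 0.04, 0, 0.053], [-0.004, 0, 0.04, 0, 0.053], [-0.004, 0, 0.04, 0, 0.053]]]' 30 | egrep 'ee|rot|wrist|grasp'
```

```text
tongs x [ 0.92639238 -0.37645895 -0.00870716] y [ 0.37590252  0.92589397 -0.03765167] -22.115396146082656
ee_pos: [0.532, -0.0317, 0.0938]
tcp_rot: [-179.0, -1.2, 157.9]
wrist_force: [-0.1, -0.4, 0.2]
grasp_force: 4.9
```

```bash

python3 drive.py '[[[0, 0, 0.012, 0, 0.053], [0, 0, 0.024, 0, 0.053], [0, 0, 0.024, 0, 0.053]]]' 30 | egrep 'ee|wrist|grasp'
python3 drive.py '[[[0, 0, 0.006, 0, 0.053], [0, 0, 0.012, 0, 0.053], [0, 0, 0.018, 0, 0.053], [0, 0, 0.024, 0, 0.053], [0, 0, 0.024, 0, 0.053]]]' 30 | egrep 'ee|wrist|grasp'
python3 drive.py '[[[0, 0, 0, 0, 0.053]]]' 30 
python3 -c '
from h import *
for n in("wrist","side","top"): cv2.imwrite(f"pics/{n}11.png",bot.camera(n))
print(tool((.533,-.0316,.045)))'
```

```text
ee_pos: [0.5312, -0.0319, 0.0682]
wrist_force: [-0.3, 0.8, -1.1]
grasp_force: 4.9
ee_pos: [0.531, -0.0321, 0.045]
wrist_force: [0.3, -0.1, -0.8]
grasp_force: 4.9
time: 23.77
ee_pos: [0.5314, -0.0322, 0.0461]
tcp_rot: [-179.0, -1.1, 157.8]
wrist_force: [1.1, 0.4, -0.9]
opening: 0.0532
grasp_force: 4.9
[-0.0009  0.001   0.0018]
```

```bash

python3 drive.py '[[[0, 0, 0, 0, 0.05], [0, 0, 0, 0, 0.046], [0, 0, 0, 0, 0.042], [0, 0, 0, 0, 0.038], [0, 0, 0, 0, 0.035]]]' 30 
python3 drive.py '[[[0, 0, 0, 0, 0.035], [0, 0, 0, 0, 0.035], [0, 0, 0, 0, 0.035]]]' 30 | egrep 'ee|wrist|open|grasp'
```

```text
time: 24.33
ee_pos: [0.5319, -0.032, 0.0468]
tcp_rot: [-179.1, -1.0, 157.8]
wrist_force: [-0.8, 0.1, 2.2]
opening: 0.0442
grasp_force: 31.6
ee_pos: [0.5319, -0.0321, 0.0467]
wrist_force: [0.5, 1.5, 2.4]
opening: 0.0437
grasp_force: 31.7
```

```bash

python3 drive.py '[[[0, 0, -0.01, 0, 0.035], [0, 0, -0.02, 0, 0.035], [0, 0, -0.035, 0, 0.035], [0, 0, -0.05, 0, 0.035], [0, 0, -0.065, 0, 0.035]]]' 30 | egrep 'ee|wrist|open|grasp'
python3 drive.py '[[[0, 0, -0.015, 0, 0.035], [0, 0, -0.03, 0, 0.035], [0, 0, -0.04, 0, 0.035], [0, 0, -0.04, 0, 0.035], [0, 0, -0.04, 0, 0.035]]]' 30 
cat > roll.py <<'E'
from h import *
import sys
p0=np.array([float(v) for v in sys.argv[1:4]]);L=[]
for n in("side","top"):
    I=bot.camera_info(n);im=bot.camera(n);cv2.imwrite(f"pics/{n}_r{bot.get_obs()['time']:.2f}.png",im)
    m=cv2.inRange(cv2.cvtColor(im,cv2.COLOR_BGR2HSV),(3,130,40),(17,255,255));u=proj(I,p0).astype(int);r=24
    M=np.zeros_like(m);M[u[1]-r:u[1]+r,u[0]-r:u[0]+r]=m[u[1]-r:u[1]+r,u[0]-r:u[0]+r];M=cv2.morphologyEx(M,cv2.MORPH_OPEN,np.ones((3,3)))
    c=cv2.findContours(M,0,1)[0]
    for k in c:
        if cv2.contourArea(k)>8: print(n,u,cv2.contourArea(k),cv2.minAreaRect(k))
    if c: k=max(c,key=cv2.contourArea);L.append((I,cv2.minAreaRect(k)[0]))
if len(L)==2: print(tri(*L))
E
python3 roll.py .609 -.0625 .12
```

```text
ee_pos: [0.533, -0.0317, 0.1129]
wrist_force: [0.8, -0.2, -2.0]
opening: 0.0441
grasp_force: 31.0
time: 25.42
ee_pos: [0.5343, -0.0314, 0.1518]
tcp_rot: [-179.1, -1.0, 157.8]
wrist_force: [-0.9, -0.1, -1.3]
opening: 0.0439
grasp_force: 31.0
side [223 186] 24.5 ((216.0, 189.5), (5.0, 6.0), 90.0)
top [277 177] 9.0 ((280.5, 174.0), (4.0, 3.0), 90.0)
(array([ 0.63141091, -0.07004551,  0.11811806]), [np.float64(0.003132620616279969), np.float64(0.003132620616280022)])
```

```bash

python3 drive.py '[[[-0.004, -0.02, 0, 0, 0.035], [-0.009, -0.045, 0, 0, 0.035], [-0.015, -0.07, 0, 0, 0.035], [-0.021, -0.1, 0, 0, 0.035], [-0.027, -0.125, 0, 0, 0.035]]]' 30 | egrep 'ee|grasp'
python3 drive.py '[[[-0.006, -0.03, 0, 0, 0.035], [-0.011, -0.055, 0, 0, 0.035], [-0.016, -0.08, 0, 0, 0.035], [-0.02, -0.095, 0, 0, 0.035], [-0.021, -0.098, 0, 0, 0.035]]]' 30 | egrep 'ee|grasp'
python3 drive.py '[[[0, 0, 0, 0, 0.035], [0, 0, 0, 0, 0.035], [0, 0, 0, 0, 0.035]]]' 30
python3 -c 'from h import *;print(tool((.494,-.256,.148)))'
python3 roll.py .57 -.287 .12
```

```text
ee_pos: [0.5109, -0.1585, 0.1519]
grasp_force: 31.0
ee_pos: [0.4934, -0.258, 0.153]
grasp_force: 31.1
time: 26.6
ee_pos: [0.4944, -0.2549, 0.1538]
tcp_rot: [-179.1, -1.1, 157.9]
wrist_force: [0.3, 0.5, -0.4]
opening: 0.0437
grasp_force: 31.1
[-0.0001 -0.0011  0.0058]
(array([ 0.59204931, -0.29847866,  0.11253898]), [np.float64(0.0011820542345473651), np.float64(0.001182054234547333)])
```

```bash
python3 - <<'E'
from h import *
for n in("side","top"):
    I=bot.camera_info(n);im=bot.camera(n);h=cv2.cvtColor(im,cv2.COLOR_BGR2HSV)
    m=cv2.inRange(h,(3,130,40),(17,255,255))
    for q,p,r in(("dish",(.609,-.0625,.025),14),("roll",(.57,-.287,.125),16),("plate",(.57,-.287,.02),10),("knob",(.4916,.269,.132),9)):
        u=proj(I,p).astype(int);w=m[u[1]-r:u[1]+r,u[0]-r:u[0]+r];ys,xs=np.nonzero(w)
        print(n,q,u,len(xs),(xs.mean()-r,ys.mean()-r) if len(xs) else "")
E
```

```text
side dish [224 206] 0 
side roll [185 152] 96 (np.float64(-1.072916666666666), np.float64(0.7291666666666679))
side plate [188 174] 0 
side knob [328 212] 86 (np.float64(0.5), np.float64(1.0930232558139537))
top dish [275 189] 0 
top roll [330 208] 52 (np.float64(5.653846153846153), np.float64(-2.25))
top plate [326 219] 13 (np.float64(6.53846153846154), np.float64(-8.538461538461538))
top knob [183 168] 38 (np.float64(1.1052631578947363), np.float64(0.28947368421052566))
```

The dish is empty, the roll is up in the tongs over the plate, and the lid hasn't moved, so I hand the job in.

```bash
python3 -c 'from workcell import bot;print(bot.job_done())'
```

```text
the job is handed in; nothing more can be done
None
```

I handed the job in at about 27 s: the lid leans on the rest, released, and the tongs hold the roll about 10 cm above the middle of the plate; the judge returned no verdict, and I did not re-check the bystanders' positions.

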